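Prise open a mirrored cover and hold the mark in the camera's view

TASK

Pick up the slotted screwdriver by its handle, put its blade into the notch under the cover of the small well on the jig and gently prise the hinged cover up. The cover's underside is a mirror: tilt the cover with the screwdriver until the mark on the floor of the well, seen in that mirror, comes to the middle of the view of the little camera on the post (it looks level across the well), and finish while still holding the cover at that angle with the blade. Keep the gripper itself off the cover, and leave the camera and the other things on the worktop where they are.

Things in the scene. Friction and masses are not known exactly. Their poses are not given: they have to be found in the camera images.
- screwdriver_handle (a point): centre of the screwdriver's handle, half-way up it. Lies flat, loose; 190 mm long, 70 g: handle 24 mm thick, 88 mm long (44 mm either way), then a round steel shaft 6 mm thick and 102 mm long ending in the blade. The point's -y axis points along the tool from handle to blade tip.
- blade_tip (a point): end of the screwdriver's blade, on the tool's axis, 146 mm from the handle's centre; 12 mm above the worktop as the tool lies.
- jig: inspection jig fixed to the worktop: plate 115 x 340 x 8 mm, origin at the centre of its underside; x points away from the robot, y to the robot's left, z up (turned by up to 0.2 rad). On its left an open-topped well (inside 88 x 108 mm, walls 6 mm, rim 58 mm above the worktop) shut by the cover; on its right a camera on a post 148 mm high.
- hinge (a point): middle of the cover's hinge axis, 58 mm above the worktop, on the well's left side; the axis runs along the jig's x.
- cover (a joint): cover angle in rad: 0 shut and level, grows as its free (right-hand) edge rises. Plate 108 mm along the hinge (overhangs the front wall by 4 mm), 6 mm thick, reaching 122 mm from the hinge axis; 150 g, no catch, falls shut when not held. Its flat underside lies in the plane of the hinge axis and is a mirror, but for a 30 mm margin at the front for the blade to bear on.
- notch (a point): notch in the well's front wall (nearest the robot), at the wall's outer face, 88 mm from the hinge axis, 9 mm below the cover's underside. 36 mm wide along the jig's y, open from the lower lip (36 mm above the worktop) up to the cover (58 mm); wall 6 mm thick, the well behind is empty. The blade goes in along the jig's +x, level, 15 to 30 mm deep past the outer face, and can then rise with the cover.
- mark (a point): the mark: top of a steel stub 20 mm across and 4 mm high on the well's floor, with a black ring on it; 40 mm to the right of the hinge axis and 44 mm below it (14 mm above the worktop). Hidden while the cover is shut.
- lens (a point): centre of the front of the camera's lens, 250 mm to the right of the hinge axis (no offset along it). The camera (block 34 mm wide, barrel 25 mm thick) looks level along the jig's +y at the mirror. Clamped on its post at a height that differs from start to start, 14 to 48 mm above the hinge axis. The point's axes are parallel to the jig's.
- mark_image (a point): where the mark appears in the cover's mirror (the mark reflected in the mirror's plane). It turns about the hinge axis, 59.5 mm from it, by twice the cover's angle; cover shut: 44 mm above the axis and 40 mm to its right. The mark is in the middle of the camera's view when this image is at the lens's height with the cover about 0.65 to 1.1 rad open.
- spanner: bystander: open-ended spanner, loose on the worktop, to be left alone; origin at the centre of its underside
- tweezers: bystander: steel tweezers, loose on the worktop, to be left alone; origin at the centre of its underside
- timer: bystander: small timer, loose on the worktop, to be left alone; origin at the centre of its underside
- dish: bystander: clear dish, loose on the worktop, to be left alone; origin at the centre of its underside
- log_book: bystander: notebook, loose on the worktop, to be left alone; origin at the centre of its underside
- fitting: bystander: small tube fitting, loose on the worktop, to be left alone; origin at the centre of its underside

How it is judged (in metres and radians):
On the way, in this order (a step that is already met when the one before it is completed fails the run):
1. the screwdriver is lifted in the gripper (height (world z) of screwdriver_handle above 0.03 m and contact force between the fingers and screwdriver above 1 N), for 0.2 s.
2. the cover is prised up on the blade (value of joint cover above 0.2 rad and contact force between the fingers and screwdriver above 1 N and contact force between screwdriver and cover above 0.05 N and contact force between each of the arm, the fingers and cover below 0.05 N), for 0.1 s.
At the end, for the whole second after the job is handed in: The gripper holds the screwdriver, handle over 60 mm up; its blade alone (over 0.05 N) keeps the cover over 0.5 rad open, arm and fingers off the cover, all still (0.1 rad/s, 30 mm/s), and the mark's mirror image is within 6 mm above or below the camera's axis (z of mark_image in the frame of lens between -0.006 and 0.006 m and value of joint cover above 0.5 rad and velocity of joint cover between -0.1 and 0.1 rad/s and height (world z) of screwdriver_handle above 0.06 m and linear speed of screwdriver below 0.03 m/s and contact force between the fingers and screwdriver above 1 N and contact force between screwdriver and cover above 0.05 N and contact force between each of the arm, the fingers and cover below 0.05 N); the arm keeps its last pose, push and grip.
It fails at once if the gripper or arm pushes the cover (over 1 N) (contact force between any of the fingers, the arm and cover above 1 N).
It fails at once if the cover is forced with the blade (over 20 N) (contact force between screwdriver and cover above 20 N).
It fails at once if the camera is shifted by over 5 mm (distance of lens from where it was at the start of the episode above 0.005 m).
It fails at once if a bystander is shifted by over 30 mm (distance of any of spanner, tweezers, timer, dish, log_book, fitting from where it was at the start of the episode above 0.03 m).
It also fails if it takes over 45 s, if anything falls off the work surface, if the arm or the gripper's body presses on something with over 40 N, if the wrist force passes 120 N, or if a joint passes its speed limit or range.

ROBOT

A 6-joint arm with a two-finger parallel gripper is mounted at the origin on a cart in front of the work surface, level with it; the furniture and walls round the work are solid. World frame = base frame: x ahead of the robot, y to its left, z up, the work surface at z = 0. Lengths are in m, angles in degrees, forces in N, time in s.
With the tool pointing down it reaches from about 0.25 to 0.725 m from the base axis. Payload 9.7 kg.
Tool frame: the origin (TCP) lies between the finger pads; the fingertips stand 19 mm ahead of it and the grasp point (between the pads) is the TCP; x points along the fingers, y is the direction in which the jaws open and shut, and the axes are right-handed (so a half turn about x gives the same grasp; the last joint's range is limited). The gripper opens to 85 mm and grips with 20 to 120 N. Pads are 22 mm wide; open, the fingers measure 114 mm over their backs; the gripper's body (76 mm by 85 mm) begins 54 mm behind the grasp point. The pads swing forward as they close: fully open they stand 13 mm farther back than shut.
Start: joints at [-63.598, 4.979, 10.078, 95.1, 0, 90], TCP at [0.245, -0.493, 0.25] pointing down, gripper open.
Joint ranges: [-179.16, 179.16], [-48.56, 103.87], [-65.8, 70.77], [-126.05, 130.52], [-82.76, 87.17], [-180, 180]. Speed limits (degrees/s): [127.2, 127.2, 147.25, 180, 180, 180].

INTERFACE

Orientations are given as [roll, pitch, yaw] about the fixed x, y, z axes, in that order (R = Rz(yaw) Ry(pitch) Rx(roll)).
In Python, from workcell import bot gives the robot as it stands. The module is installed in compiled form; this text tells all that it offers.
- The arm moves only by the shell command python3 -m handwheel 'ROWS' [FORCE]. ROWS is JSON, a list of rows, each a list of 7 numbers: the turn, a rotation vector about the tool's x, y, z in degrees, then the shift along the tool's x, y, z in m, then the closure, from -1 (fully open) to 1 (shut), so that 0 is half open. In form: [[ax, ay, az, dx, dy, dz, fingers], ...]. A call has 1 to 20 rows; each row is the pose to reach, as a shift and turn from the pose commanded when the call began, along the tool's axes at that moment; what a row does not reach only later rows make up. A row lasts 1/8 s, in which the tool goes at most 62.5 mm and 10.7 degrees, less where a joint would pass 70% of its speed; a pose out of reach is approached as far as the arm can. A call with a gripper value outside its range is refused whole. The fingers move at their own pace and stop on an object; FORCE is the grip in N (left out, the last holds). Time passes only in rows, so rows that repeat a pose let the fingers close. It gives the time, the measured TCP pose, the force and the opening at its end, in the units of the state.
- bot.get_obs(): the state, without advancing time (a new reading comes with each control period).
- bot.camera(name): name is "scene" or "top" or "wrist"; returns a dict with "frame" (480x640x3 uint8, red, green, blue), "fx", "fy", "cx", "cy" (pixels), "R" (3x3) and "t" (3): a world point X has camera coordinates R X + t; the wrist camera has in their place "tool_from_camera" (4x4, takes a point from camera to tool coordinates, whose origin is the TCP and whose axes are the tool frame's). Camera axes: x right, y down, z forward; pixel columns grow to the right and rows downward; lengths in m; the calibration is good to about 2 mm. A picture is of the moment at which its call begins: read the wrist's pose just before it. There is no depth.
- bot.job_done(): hands the job in, once; it reports no verdict.
Trained networks look in a picture, given as the dict that the camera call returned (one of the last four; its "shot" number tells which), for a name from the list of things; names that differ only in an ending like _2 or _b are one class to them, and where a whole thing is asked for, a point or a joint stands for the part that bears it (a point fixed in the world has none). Each returns a list of dicts, best first, with "conf" (0 to 1); they miss things now and then, are a little off and sometimes report something else, mostly with a low value. They report only what shows in the picture. A call takes as long as a camera call.
- bot.look_for(name, picture): "bbox" ([left, top, width, height] as shares, 0 to 1, of the picture: columns of its width, rows of its height, round what is visible of it).
- bot.tip_of(name, picture): "centre" ([column, row] as shares, 0 to 1, of the picture: columns of its width, rows of its height: a listed point, or the origin of a listed thing).
The state is a dict: "time": time; "q": joint angles; "qd": joint speeds; "joint_efforts": joint torques, N m; "ee_pos": TCP position; "tcp_rot": TCP orientation; "wrist_force": force on the tool from outside, world axes, zero at the start; "torque": the same for the moment, N m; "opening": finger opening in m.
Only numpy, scipy, OpenCV 4.12 (cv2) and the standard library are available. Lean on these libraries where they do the work, as an engineer would, in place of code of your own. Each camera call takes 0.05 s, during which the arm holds its last target.

## Working session

There is one attempt and no reset: what is moved stays moved. The work goes in short steps, Python scripts to look and compute and a shell command to move; the robot and the scene stay as the last step left them, time stands still between calls to the robot, and variables do not carry over. Pictures are saved under pics/ and viewed, and the job is handed in when it is done.

```bash
ls; mkdir -p pics; cat > h.py <<'E'
import numpy as np, cv2
from workcell import bot
def shot(n,fn=None):
    o=bot.get_obs(); c=bot.camera(n); c['obs']=o
    if fn: cv2.imwrite('pics/'+fn,cv2.cvtColor(c['frame'],cv2.COLOR_RGB2BGR))
    return c
E
python3 - <<'E'
from h import *
o=bot.get_obs(); print({k:np.round(v,3).tolist() for k,v in o.items()})
for n in ['scene','top','wrist']:
    c=shot(n,n+'0.png')
    print(n,c['fx'],c['cx'],c['cy'])
    if n!='wrist': print(np.round(c['R'],4).tolist(),np.round(c['t'],4).tolist(), 'pos',np.round(-c['R'].T@c['t'],3))
    else: print(np.round(c['tool_from_camera'],4).tolist())
    for nm in ['screwdriver_handle','blade_tip','jig','hinge','notch','lens','cover','mark']:
        r=bot.tip_of(nm,c) if nm!='cover' else []
        b=bot.look_for(nm,c)
        print(nm,[(np.round(np.array(x['centre'])*[640,480],1).tolist(),round(x['conf'],2)) for x in r[:2]],[(np.round(np.array(x['bbox'])*[640,480,640,480]).tolist(),round(x['conf'],2)) for x in b[:1]])
E
```

```text
pics
{'time': 0.0, 'q': [-63.597, 5.013, 10.033, 95.1, 0.0, 89.999], 'qd': [-0.014, 0.001, -0.08, -0.133, -0.062, 0.018], 'joint_efforts': [-0.0, -52.039, 46.48, 0.016, -0.0, -0.0], 'ee_pos': [0.244, -0.492, 0.25], 'tcp_rot': [-90.089, 89.921, 116.316], 'wrist_force': [-0.145, 0.711, 1.552], 'torque': [-0.057, -0.033, 0.031], 'opening': 0.086}
scene 445.34912625370663 323.77894294245215 243.98989004989366
[[-0.6336, -0.7736, -0.0121], [-0.4655, 0.3936, -0.7927], [0.618, -0.4966, -0.6095]] [0.3543, 0.3284, 0.7808] pos [-0.105  0.533  0.74 ]
screwdriver_handle [([448.6, 239.6], 0.71)] [([407.0, 215.0, 50.0, 29.0], 0.68)]
blade_tip [([415.6, 286.0], 0.72), ([404.3, 217.1], 0.51)] [([404.0, 218.0, 53.0, 26.0], 0.66)]
jig [([300.3, 256.2], 0.6)] [([240.0, 185.0, 117.0, 110.0], 0.94)]
hinge [([256.6, 262.4], 0.85), ([299.0, 258.5], 0.69)] [([242.0, 181.0, 116.0, 114.0], 0.67)]
notch [([300.4, 257.1], 0.62), ([275.3, 268.3], 0.19)] [([241.0, 183.0, 117.0, 107.0], 0.8)]
lens [([327.5, 214.6], 0.5)] [([327.0, 201.0, 19.0, 14.0], 0.78)]
cover [] [([247.0, 230.0, 64.0, 45.0], 0.86)]
mark [([272
[... 403 characters left out ...]
)]
jig [([308.4, 194.8], 0.8)] [([244.0, 163.0, 135.0, 63.0], 0.78)]
hinge [([247.7, 202.5], 0.97), ([410.9, 173.2], 0.69)] [([244.0, 166.0, 134.0, 64.0], 0.96)]
notch [([290.3, 216.1], 0.94)] [([242.0, 165.0, 134.0, 66.0], 0.94)]
lens [([347.6, 187.9], 0.5)] [([346.0, 170.0, 32.0, 22.0], 0.68)]
cover [] [([248.0, 174.0, 51.0, 49.0], 0.59)]
mark [([289.9, 216.7], 0.51)] [([240.0, 167.0, 137.0, 60.0], 0.7)]
wrist 411.3706170004194 317.9505946202255 241.82178007831178
[[0.0001, -0.3026, 0.9531, -0.1244], [1.0, 0.0, -0.0001, -0.0009], [0.0, 0.9531, 0.3026, -0.0776], [0.0, 0.0, 0.0, 1.0]]
screwdriver_handle [] []
blade_tip [] []
jig [] []
hinge [] []
notch [] []
lens [] []
cover [] []
mark [] []
```

View pics/top0.png

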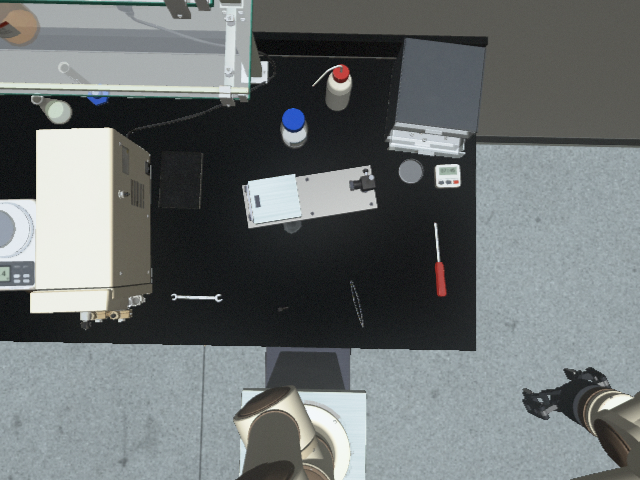

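View pics/scene0.png

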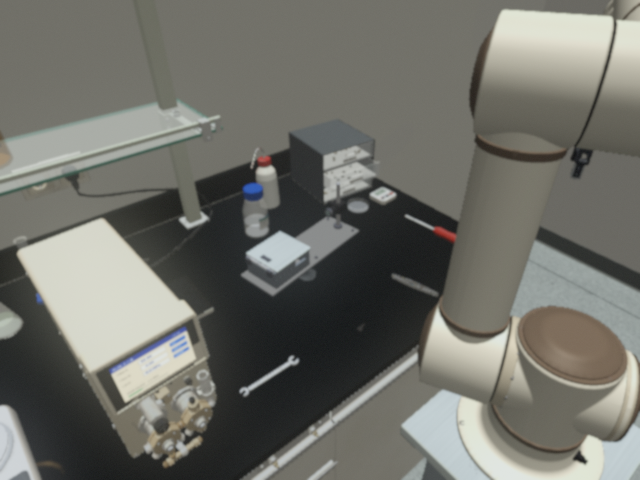

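```bash
cat >> h.py <<'E'
def ray(c,u,v):
    d=np.array([(u-c['cx'])/c['fx'],(v-c['cy'])/c['fy'],1.])
    if 'R' in c: R=c['R'].T; p=-R@c['t']
    else:
        from scipy.spatial.transform import Rotation as Ro
        T=np.array(c['tool_from_camera']); Rt=Ro.from_euler('xyz',c['obs']['tcp_rot'],degrees=True).as_matrix()
        R=Rt@T[:3,:3]; p=Rt@T[:3,3]+np.array(c['obs']['ee_pos'])
    return p,R@d
def atz(c,u,v,z):
    p,d=ray(c,u,v); return p+d*(z-p[2])/d[2]
def proj(c,X):
    X=np.atleast_2d(X)
    if 'R' in c: Y=X@np.array(c['R']).T+c['t']
    else:
        from scipy.spatial.transform import Rotation as Ro
        T=np.array(c['tool_from_camera']); Rt=Ro.from_euler('xyz',c['obs']['tcp_rot'],degrees=True).as_matrix()
        Y=((X-c['obs']['ee_pos'])@Rt-T[:3,3])@T[:3,:3]
    return np.c_[c['fx']*Y[:,0]/Y[:,2]+c['cx'],c['fy']*Y[:,1]/Y[:,2]+c['cy']]
E
python3 - <<'E'
from h import *
c=shot('top'); im=cv2.cvtColor(c['frame'],cv2.COLOR_RGB2BGR)
cv2.imwrite('pics/jigtop.png',cv2.resize(im[150:260,230:400],None,fx=4.5,fy=4.5,interpolation=cv2.INTER_CUBIC))
cv2.imwrite('pics/sdtop.png',cv2.resize(im[200:320,370:500],None,fx=4.5,fy=4.5,interpolation=cv2.INTER_CUBIC))
print('tip',atz(c,435.6,222.5,.012),'handle',atz(c,438.2,278.7,.012),'hinge',atz(c,247.7,202.5,.058),'notch',atz(c,290.3,216.1,.049),'jig',atz(c,308.4,194.8,0.008))
s=shot('scene'); im=cv2.cvtColor(s['frame'],cv2.COLOR_RGB2BGR)
cv2.imwrite('pics/jigsc.png',cv2.resize(im[175:305,230:370],None,fx=4.5,fy=4.5,interpolation=cv2.INTER_CUBIC))
print('tip',atz(s,404.3,217.1,.012),'handle',atz(s,448.6,239.6,.012),'hinge',atz(s,256.6,262.4,.058),'notch',atz(s,275.3,268.3,.049))
E
```

```text
tip [ 0.58807186 -0.33078474  0.012     ] handle [ 0.44348794 -0.33803397  0.012     ] hinge [0.62376715 0.14900771 0.058     ] notch [0.59296975 0.042895   0.049     ] jig [ 6.54009316e-01 -5.51172863e-04  8.00000000e-03]
tip [ 0.58153941 -0.32052523  0.012     ] handle [ 0.43052947 -0.33105978  0.012     ] hinge [0.63466902 0.14501428 0.058     ] notch [0.59697408 0.11759858 0.049     ]
```

View pics/jigtop.png

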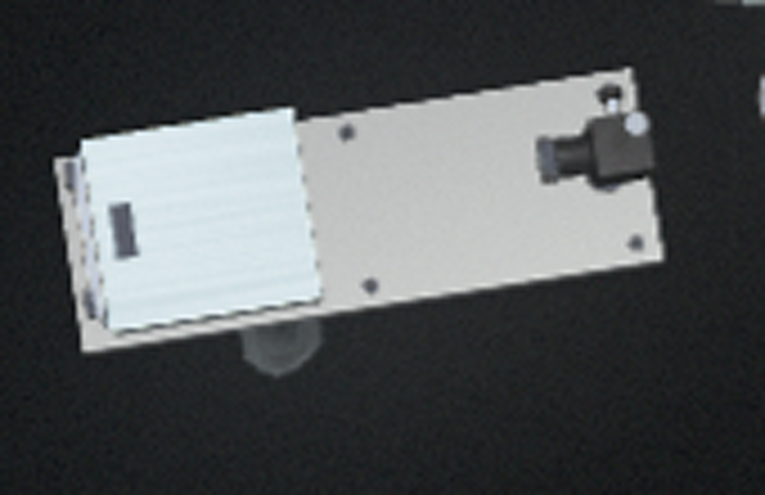

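View pics/jigsc.png

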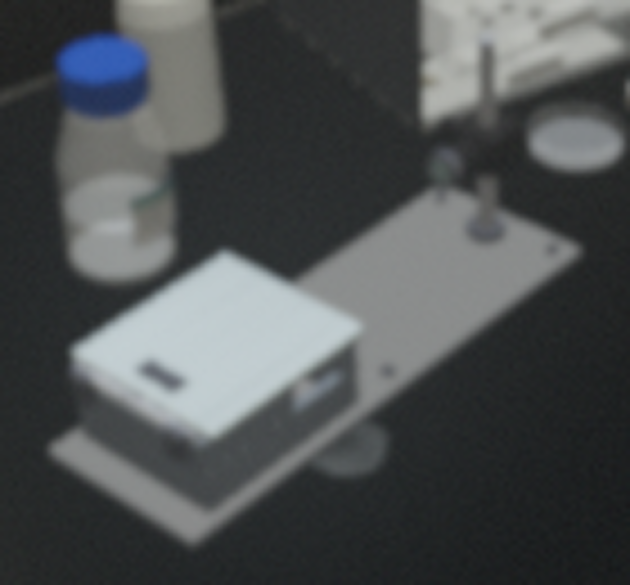

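View pics/sdtop.png

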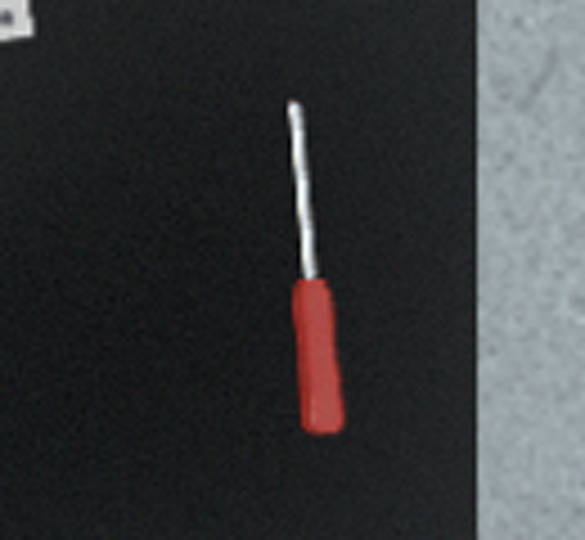

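```bash
cat >> h.py <<'E'
from scipy.spatial.transform import Rotation as Ro
def tool():
    o=bot.get_obs(); return np.array(o['ee_pos']),Ro.from_euler('xyz',o['tcp_rot'],degrees=True).as_matrix()
def delta(p,R,pt,Rt):
    return np.round(Ro.from_matrix(R.T@Rt).as_rotvec(degrees=True),2),np.round(R.T@(np.array(pt)-p),4)
E
python3 - <<'E'
from h import *
p,R=tool(); print(np.round(R,3))
# target: x down, z along yaw
for yaw in [2.5]:
    a=np.radians(yaw); z=np.array([np.cos(a),np.sin(a),0]);x=np.array([0,0,-1.]);Rt=np.c_[x,np.cross(z,x),z]
    print(delta(p,R,[.40,-.337,.2],Rt))
c=shot('top')
uv=np.array([[83,350],[662,260],[632,68],[57,158]])/4.5+[230,150]
P=[atz(c,u,v,.008) for u,v in uv]; print(np.round(P,4))
for i in range(4): print(np.linalg.norm(P[i]-P[(i+1)%4]))
print('centre',np.mean(P,0), 'yaw', np.degrees(np.arctan2(*( (P[0]-P[1])[:2]*[-1,1]))),np.degrees(np.arctan2(*( (P[3]-P[2])[:2]*[-1,1]))))
for u,v in [(435.6,222.6),(440.4,279.2)]: print(atz(c,u,v,.012))
print(atz(c,292,228,0)); s=shot('scene'); print(atz(s,308,274,0))
for n in ['spanner','tweezers','timer','dish','log_book','fitting']:
    r=bot.tip_of(n,c); print(n,[(np.round(np.array(x['centre'])*[640,480],0).tolist(),round(x['conf'],2),np.round(atz(c,*(np.array(x['centre'])*[640,480]),0.005),3)) for x in r[:2]])
E
```

```text
[[ 0.     0.445 -0.896]
 [-0.    -0.896 -0.445]
 [-1.     0.    -0.   ]]
(array([-156.1,    0. ,   -0. ]), array([ 0.0503, -0.0703, -0.2084]))
[[ 0.5648  0.1527  0.008 ]
 [ 0.6237 -0.1797  0.008 ]
 [ 0.7355 -0.1609  0.008 ]
 [ 0.6759  0.171   0.008 ]]
0.33762571231426103
0.11332390517147128
0.3372958145507367
0.11255853849228777
centre [ 0.64998446 -0.00421039  0.008     ] yaw 10.052940635787897 10.183559940705631
[ 0.58781239 -0.33078577  0.012     ]
[ 0.44232386 -0.34368449  0.012     ]
[0.56719349 0.04046708 0.        ]
[0.57555318 0.03774011 0.        ]
spanner [([196.0, 296.0], 0.69, array([0.387, 0.283, 0.005]))]
tweezers [([355.0, 301.0], 0.59, array([ 0.382, -0.126,  0.005]))]
timer [([446.0, 175.0], 0.68, array([ 0.715, -0.36 ,  0.005]))]
dish [([410.0, 168.0], 0.89, array([ 0.731, -0.266,  0.005]))]
log_book [([183.0, 179.0], 0.7, array([0.69 , 0.329, 0.005]))]
fitting [([283.0, 311.0], 0.5, array([0.354, 0.059, 0.005])), ([438.0, 281.0], 0.5, array([ 0.438, -0.34 ,  0.005]))]
```

```bash
python3 -m handwheel '[[-10,0,0,0.02,0,-0.05,-1],[-20,0,0,0.04,-0.02,-0.1,-1]]'; python3 - <<'E'
from h import *
print(np.round(bot.get_obs()['q'],1))
a=np.radians(5); z=np.array([np.cos(a),np.sin(a),0]);x=np.array([0,0,-1.]);Rt=np.c_[x,np.cross(z,x),z]
print(delta(*tool(),[.443,-.3435,.2],Rt))
E
```

```text
time: 3.15
ee_pos: [0.3262, -0.4302, 0.2094]
tcp_rot: [96.3, 90.0, -37.1]
wrist_force: [0.6, 0.3, -0.3]
opening: 0.0854
[-52.8   2.9   3.3  90.4   0.   80.5]
(array([-1.3837e+02,  2.0000e-02, -1.0000e-02]), array([ 0.0094,  0.0254, -0.1433]))
```

```bash
python3 -m handwheel '[[-10,0,0,0.009,0.02,-0.05,-1],[-20,0,0,0.009,0.025,-0.1,-1],[-30,0,0,0.009,0.025,-0.143,-1],[-40,0,0,0.009,0.025,-0.143,-1],[-50,0,0,0.009,0.025,-0.143,-1],[-60,0,0,0.009,0.025,-0.143,-1],[-70,0,0,0.009,0.025,-0.143,-1],[-80,0,0,0.009,0.025,-0.143,-1],[-90,0,0,0.009,0.025,-0.143,-1],[-100,0,0,0.009,0.025,-0.143,-1],[-110,0,0,0.009,0.025,-0.143,-1],[-120,0,0,0.009,0.025,-0.143,-1],[-130,0,0,0.009,0.025,-0.143,-1],[-138.3,0,0,0.009,0.025,-0.143,-1],[-138.3,0,0,0.009,0.025,-0.143,-1]]'; python3 - <<'E'
from h import *
print(np.round(bot.get_obs()['q'],1))
c=shot('wrist','w1.png')
for nm in ['screwdriver_handle','blade_tip']:
    for x in bot.tip_of(nm,c): print(nm,np.round(np.array(x['centre'])*[640,480],1),round(x['conf'],2),atz(c,*(np.array(x['centre'])*[640,480]),.012))
E
```

```text
time: 5.03
ee_pos: [0.442, -0.344, 0.2013]
tcp_rot: [-75.0, 90.0, -70.4]
wrist_force: [-0.3, -0.0, -0.1]
opening: 0.0858
[-37.9   5.6   5.3  89.7  -0.  -42.5]
screwdriver_handle [320.8 216.4] 0.64 [ 0.44270852 -0.3406989   0.012     ]
blade_tip [319.3 370.8] 0.83 [ 0.58342821 -0.3302926   0.012     ]
```

View pics/w1.png

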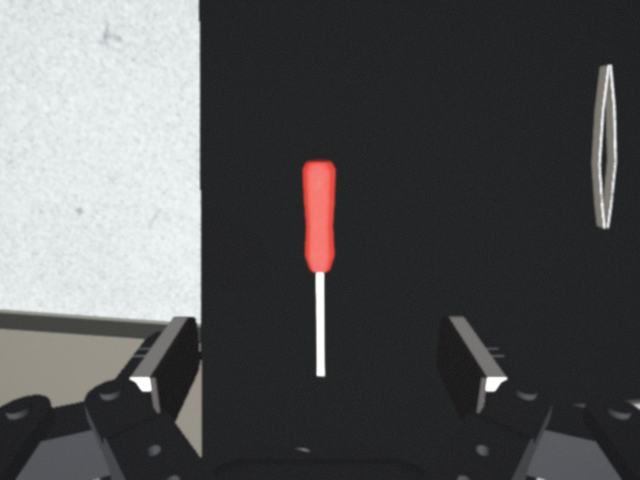

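```bash
python3 - <<'E'
from h import *
c=shot('wrist')
T=atz(c,320.5,376,.012);J=atz(c,320,272,.012);E=atz(c,319,163,.012)
print(T,J,E,np.linalg.norm(T-J),np.linalg.norm(T-E))
d=(T-E)/np.linalg.norm(T-E); print('yaw',np.degrees(np.arctan2(d[1],d[0])))
H=T-d*.146; print('H',H, (J+E)/2)
a=np.arctan2(d[1],d[0]); z=np.array([np.cos(a),np.sin(a),0]);x=np.array([0,0,-1.]);Rt=np.c_[x,np.cross(z,x),z]
print(delta(*tool(),[H[0],H[1],.021],Rt))
E
```

```text
[ 0.58870192 -0.32903578  0.012     ] [ 0.48942669 -0.33750807  0.012     ] [ 0.40149856 -0.34537221  0.012     ] 0.09963608927949053 0.18791480809874653
yaw 4.987321759944154
H [ 0.44325468 -0.34172833  0.012     ] [ 0.44546263 -0.34144014  0.012     ]
(array([-0.42,  0.  ,  0.  ]), array([0.1803, 0.0021, 0.0014]))
```

```bash
python3 -m handwheel '[[0,0,0,0.05,0.002,0.002,-0.3],[0,0,0,0.1,0.002,0.002,-0.3],[0,0,0,0.14,0.002,0.002,-0.3],[0,0,0,0.165,0.002,0.002,-0.3],[0,0,0,0.179,0.002,0.002,-0.3],[0,0,0,0.18,0.002,0.002,-0.3]]' 80; python3 - <<'E'
from h import *
shot('wrist','w2.png')
E
```

```text
time: 5.98
ee_pos: [0.4436, -0.3416, 0.0209]
tcp_rot: [137.6, 89.9, 142.3]
wrist_force: [0.6, -0.1, -0.2]
opening: 0.0553
```

View pics/w2.png

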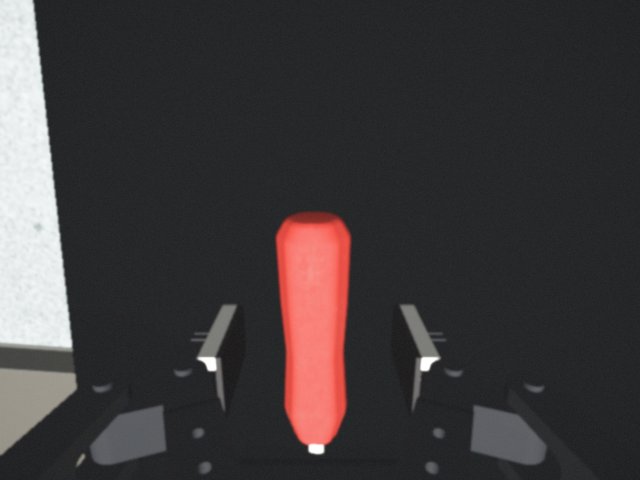

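The open jaws straddle the handle, with pads at columns ~225 and ~415 and the handle at ~316, so I'll close them.

```bash
python3 -m handwheel '[[0,0,0,0,0,0,1],[0,0,0,0,0,0,1],[0,0,0,0,0,0,1],[0,0,0,0,0,0,1],[0,0,0,0,0,0,1],[0,0,0,0,0,0,1]]' 90; python3 -m handwheel '[[0,0,0,-0.01,0,0,1],[0,0,0,-0.03,0,0,1],[0,0,0,-0.06,0,0,1],[0,0,0,-0.1,0,0,1],[0,0,0,-0.13,0,0,1],[0,0,0,-0.13,0,0,1]]'; python3 - <<'E'
from h import *
print(np.round(bot.get_obs()['q'],1))
c=shot('wrist','w3.png')
t=shot('top'); im=cv2.cvtColor(t['frame'],cv2.COLOR_RGB2BGR)
cv2.imwrite('pics/t3.png',cv2.resize(im[180:330,370:520],None,fx=4,fy=4,interpolation=cv2.INTER_CUBIC))
for nm in ['blade_tip','screwdriver_handle']:
    for x in bot.tip_of(nm,t): print(nm,np.round(np.array(x['centre'])*[640,480],1),round(x['conf'],2))
E
```

```text
time: 6.78
ee_pos: [0.4444, -0.3423, 0.0228]
tcp_rot: [-44.3, 89.9, -39.6]
wrist_force: [-0.6, -0.4, 5.9]
opening: 0.0211
time: 7.52
ee_pos: [0.4448, -0.3425, 0.1546]
tcp_rot: [-42.5, 89.7, -37.8]
wrist_force: [-0.1, -0.4, -0.6]
opening: 0.021
[-37.6   5.4  -0.1  84.3  -0.  -42.3]
blade_tip [452.  217.2] 0.69
screwdriver_handle [453.6 282.4] 0.87
```

View pics/w3.png

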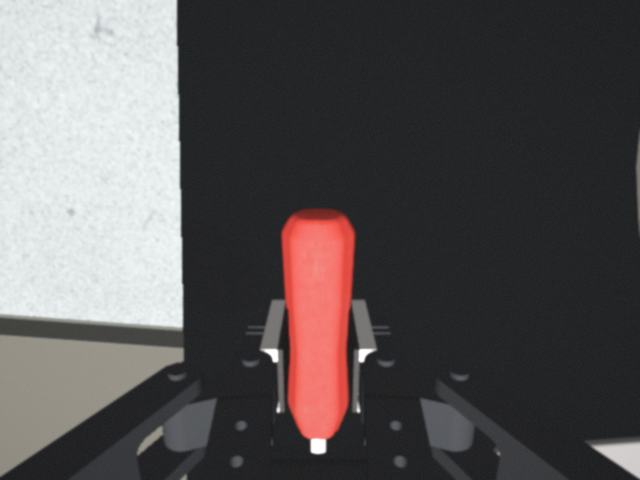

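View pics/t3.png

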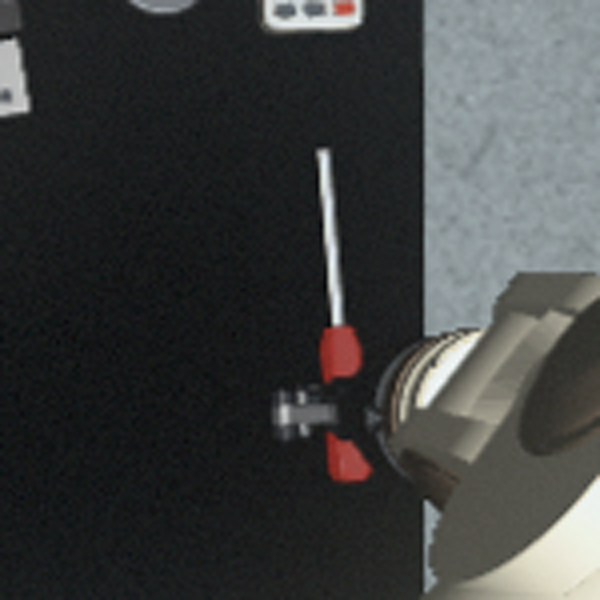

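```bash
python3 - <<'E'
from h import *
c=shot('top')
a=np.radians(10.1);Rj=np.array([[np.cos(a),-np.sin(a),0],[np.sin(a),np.cos(a),0],[0,0,1]]);C=np.array([.650,-.0042,0])
def z45(u,v,z): return Rj.T@(atz(c,u/4.5+230,v/4.5+150,z)-C)
for n,u,v,z in [('cRT',293,108,.064),('cRB',320,298,.064),('cLB',113,330,.064),('cLT',80,140,.064),('lensfront',540,158,.09),('lensfront',540,158,.1)]: print(n,np.round(z45(u,v,z),4))
E
```

```text
cRT [0.0523 0.0281 0.064 ]
cRB [-0.0541  0.0295  0.064 ]
cLB [-0.0539  0.1442  0.064 ]
cLT [0.0528 0.1467 0.064 ]
lensfront [-0.0006 -0.0993  0.09  ]
lensfront [-0.0022 -0.0982  0.1   ]
```

```bash
cat >> h.py <<'E'
YAW=10.1
aj=np.radians(YAW);Rj=np.array([[np.cos(aj),-np.sin(aj),0],[np.sin(aj),np.cos(aj),0],[0,0,1]]);C=np.array([.650,-.0042,0])
def J2W(p): return C+Rj@np.array(p)
def W2J(p): return Rj.T@(np.array(p)-C)
def Rdown(yaw):
    a=np.radians(yaw); z=np.array([np.cos(a),np.sin(a),0]);x=np.array([0,0,-1.]);return np.c_[x,np.cross(z,x),z]
E
python3 - <<'E'
from h import *
print(delta(*tool(),[.40,-.03,.2],Rdown(10.1)))
p,R=tool(); print(W2J(p))
E
```

```text
(array([-5.4 , -0.08, -0.08]), array([-0.0495,  0.314 , -0.0177]))
[-0.26260401 -0.29575425  0.15009911]
```

```bash
python3 -m handwheel '[[0,0,0,-0.02,0.03,-0.03,1],[-2,0,0,-0.04,0.08,-0.03,1],[-4,0,0,-0.05,0.13,-0.03,1],[-5.4,0,0,-0.05,0.18,-0.02,1],[-5.4,0,0,-0.05,0.23,-0.018,1],[-5.4,0,0,-0.05,0.28,-0.018,1],[-5.4,0,0,-0.05,0.314,-0.018,1],[-5.4,0,0,-0.05,0.314,-0.018,1]]' && python3 -m handwheel '[[0,-10,0,0,0,0,1],[0,-20,0,0,0,0,1],[0,-30,0,0,0,0,1],[0,-40,0,0,0,0,1],[0,-50,0,0,0,0,1],[0,-60,0,0,0,0,1],[0,-60,0,0,0,0,1],[0,-60,0,0,0,0,1]]' ; python3 - <<'E'
from h import *
import pickle
print(np.round(bot.get_obs()['q'],1))
c=shot('wrist','w4.png'); pickle.dump(c,open('w4.pkl','wb'))
for nm in ['lens','notch']:
    for x in bot.tip_of(nm,c): print(nm,np.round(np.array(x['centre'])*[640,480],1),round(x['conf'],2))
E
```

```text
time: 8.78
ee_pos: [0.3997, -0.0286, 0.2007]
tcp_rot: [152.2, 89.9, 162.5]
wrist_force: [0.5, -0.5, -1.3]
opening: 0.0208
time: 9.78
ee_pos: [0.494, -0.1037, 0.1999]
tcp_rot: [1.7, 32.2, 13.1]
wrist_force: [0.6, 1.2, -0.9]
opening: 0.0207
[-29.3 -48.5 -52.8  36.2  34.8 -24.3]
lens [271.1 196.1] 0.8
lens [319.5 331.6] 0.31
notch [485.8 130.7] 0.91
```

View pics/w4.png

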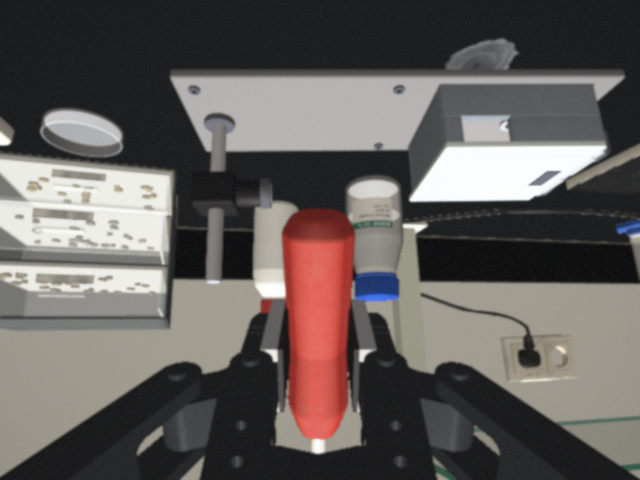

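```bash
python3 - <<'E'
from h import *
im=cv2.imread('pics/w4.png')
z=im[60:220,160:640]
cv2.imwrite('pics/w4a.png',cv2.resize(im[50:220,380:640],None,fx=3,fy=3,interpolation=cv2.INTER_CUBIC))
cv2.imwrite('pics/w4b.png',cv2.resize(im[60:290,160:420],None,fx=2.5,fy=2.5,interpolation=cv2.INTER_CUBIC))
E
```

```text
(no output)
```

View pics/w4a.png

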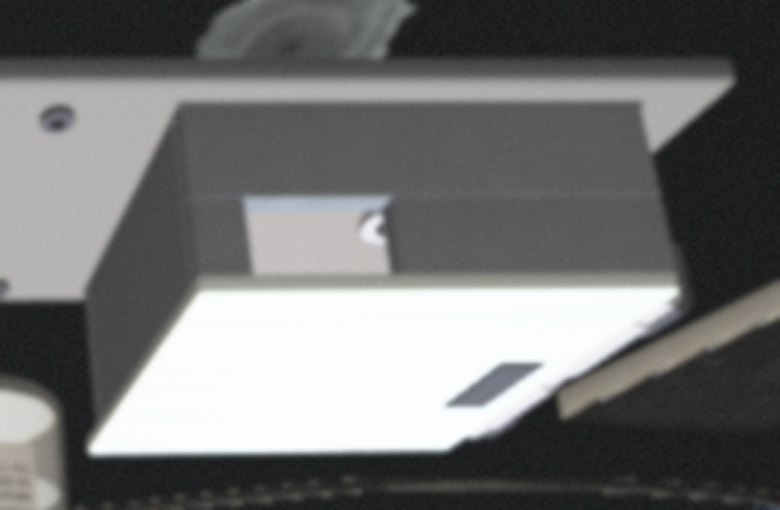

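View pics/w4b.png

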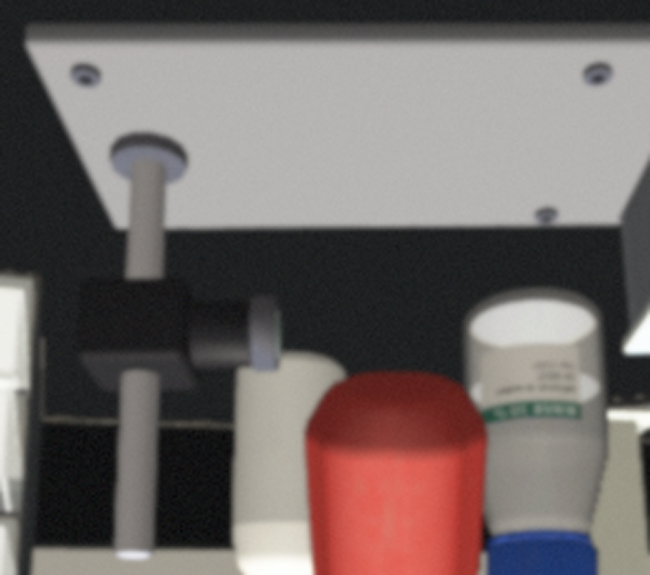

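```bash
cat > fit.py <<'E'
from h import *
import pickle
from scipy.optimize import least_squares
cw=pickle.load(open('w4.pkl','rb'));
ct=bot.camera('top')
def A(u,v): return (380+u/3-1/3,50+v/3-1/3)
def B(u,v): return (160+u/2.5-.3,60+v/2.5-.3)
def Tt(u,v): return (230+u/4.5-.4,150+v/4.5-.4)
def pts(yh,hz,dt=0):
    return {'PFL':(-.0575,.17,.008),'PFR':(-.0575,-.17,.008),'PBR':(.0575,-.17,.008),'PBL':(.0575,.17,.008),
    'NR':(-.05,yh-.106,.036),'NL':(-.05,yh-.070,.036),'CFR':(-.054,yh-.122,.064),'CBR':(.054,yh-.122,.064),'L':(0,yh-.25,.058+hz)}
W={'PFL':A(735,80),'PFR':B(28,42),'PBR':B(115,228),'NR':A(244,197),'NL':A(393,195),'CFR':A(200,291),'CBR':A(90,452),'L':B(275,333)}
Tp={'PFL':Tt(83,350),'PFR':Tt(662,260),'PBR':Tt(632,68),'PBL':Tt(57,158),'CBR':Tt(293,108),'CFR':Tt(320,298),'L':Tt(540,158)}
def res(q,full=False):
    x,y,yaw,yh,hz=q[:5]; o=q[5:8]; r=q[8:11]; ot=q[11:14]
    R=Ro.from_euler('z',yaw).as_matrix(); P=pts(yh,hz); out=[];d={}
    Rd=Ro.from_rotvec(r).as_matrix(); cp,_=ray(cw,320,240)
    for k,v in W.items():
        X=np.array([x,y,0])+R@P[k]; X=cp+Rd@(X+o-cp); e=proj(cw,X)[0]-v; d['w'+k]=e; out+=list(e)
    for k,v in Tp.items():
        X=np.array([x,y,0])+R@P[k]; e=proj(ct,X+ot)[0]-v; d['t'+k]=e; out+=list(e*1.)
    out+=list(o/.002)+list(r/.005)+list(ot/.002)
    return d if full else np.array(out)
s=least_squares(res,np.r_[.65,-.004,.176,.151,.03,np.zeros(9)],loss='soft_l1')
q=s.x
print('jig',q[:2].round(4),'yaw',np.degrees(q[2]).round(2),'yh',q[3].round(4),'hz',q[4].round(4)); print('off',q[5:8].round(4),np.degrees(q[8:11]).round(2),q[11:].round(4))
for k,v in res(q,True).items(): print(k,v.round(1),end=' ')
h=q[4]; th=(np.pi-np.arcsin(h/.05946)-np.arctan2(44,40))/2; print('\ntheta',th,np.degrees(th))
R=Ro.from_euler('z',q[2]).as_matrix(); print('notch W',np.r_[q[:2],0]+R@[-.05,q[3]-.088,.049])
Js=np.linalg.inv(s.jac.T@s.jac); print('sd',np.sqrt(np.diag(Js))[:5].round(4))
E
python3 fit.py
```

```text
jig [ 0.6511 -0.0024] yaw 10.12 yh 0.15 hz 0.0183
off [ 0.0001  0.0005 -0.0009] [-0.04 -0.05  0.05] [-0.0001 -0.0005 -0.0004]
wPFL [ 0.5 -0.1] wPFR [-1.1 -0.2] wPBR [ 0.4 -0.1] wNR [ 0.7 -0.1] wNL [-1.6  0.4] wCFR [-0.1  0.3] wCBR [-0.8 -0.2] wL [2.7 0. ] tPFL [-0.2  0.5] tPFR [0.6 0.2] tPBR [ 0.1 -0.3] tPBL [-0.9 -0.3] tCBR [-0.2 -0.7] tCFR [ 0.5 -0.1] tL [-0.3  0.7] 
theta 0.9981353190705335 57.188941165685364
notch W [0.5910342  0.04985982 0.049     ]
sd [0.0017 0.0019 0.0054 0.0009 0.001 ]
```

```bash
python3 -m handwheel '[[0,10,0,0,0,0,1],[0,20,0,0,0,0,1],[0,30,0,0,0,0,1],[0,40,0,0,0,0,1],[0,50,0,0,0,0,1],[0,60,0,0,0,0,1],[0,60,0,0,0,0,1],[0,60,0,0,0,0,1]]' ; sed -i 's/^YAW=.*/YAW=10.12/; s/C=np.array(\[.650,-.0042,0\])/C=np.array([.6511,-.0024,0]); YH=.150/' h.py; python3 - <<'E'
from h import *
p,R=tool(); print(np.round(R,3))
H=J2W([-.05-.146-.03,YH-.088,.12]); print(H,delta(p,R,H,Rdown(YAW)))
print(np.round(bot.get_obs()['q'],1))
E
```

```text
time: 10.98
ee_pos: [0.495, -0.1016, 0.2029]
tcp_rot: [145.6, 87.6, 158.1]
wrist_force: [-0.3, -0.1, -0.6]
opening: 0.0209
[[-0.039 -0.216  0.976]
 [ 0.016  0.976  0.216]
 [-0.999  0.024 -0.035]]
[0.41772209 0.01892485 0.12      ] (array([ 2.36, -2.03, -1.33]), array([ 0.0877,  0.1324, -0.0464]))
[-11.8   0.5   0.1  92.    0.4 -24.3]
```

```bash
python3 -m handwheel '[[1,-1,-0.7,0,0.02,-0.04,1],[2.36,-2.03,-1.33,0.01,0.06,-0.046,1],[2.36,-2.03,-1.33,0.03,0.1,-0.046,1],[2.36,-2.03,-1.33,0.06,0.13,-0.046,1],[2.36,-2.03,-1.33,0.088,0.1324,-0.0464,1],[2.36,-2.03,-1.33,0.088,0.1324,-0.0464,1]]'; python3 - <<'E'
from h import *
import pickle
p,R=tool(); print(p,np.round(R,3))
t=shot('top','t5.png'); s=shot('scene','s5.png'); pickle.dump((t,s),open('ts5.pkl','wb'))
for n,c,b in [('t5z.png',t,(160,300,230,400)),('s5z.png',s,(170,310,230,400))]:
    im=cv2.cvtColor(c['frame'],cv2.COLOR_RGB2BGR)[b[0]:b[1],b[2]:b[3]]
    cv2.imwrite('pics/'+n,cv2.resize(im,None,fx=4,fy=4,interpolation=cv2.INTER_CUBIC))
for c in (t,s):
    for x in bot.tip_of('blade_tip',c): print(np.round(np.array(x['centre'])*[640,480],1),round(x['conf'],2))
    print('pred tip',proj(c,p+R@[.0108,0,.146]))
E
```

```text
time: 11.72
ee_pos: [0.4159, 0.0187, 0.1194]
tcp_rot: [117.2, 90.0, 127.3]
wrist_force: [0.3, 0.5, 0.4]
opening: 0.0205
[0.41586725 0.01867256 0.11938462] [[-0.    -0.175  0.985]
 [ 0.     0.985  0.175]
 [-1.     0.    -0.   ]]
[287.9 227.8] 0.53
pred tip [[288.05143041 227.39331028]]
[307.7 245. ] 0.68
pred tip [[308.40774125 243.66094281]]
```

View pics/t5z.png

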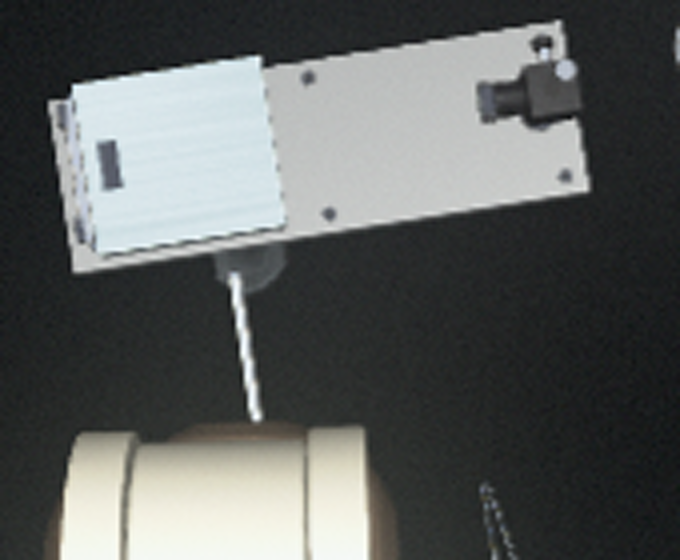

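View pics/s5z.png

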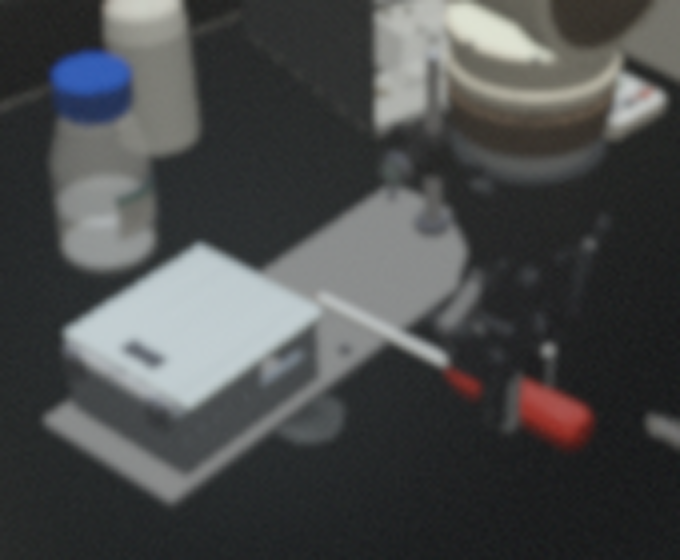

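```bash
python3 - <<'E'
from h import *
import pickle
t,s=pickle.load(open('ts5.pkl','rb')); p,R=tool()
for n,a in [('tip',.146),('start',.044),('end',-.044)]: print(n,proj(t,p+R@[.0108,0,a]),proj(s,p+R@[.0108,0,a]))
def tri(a,b):
    (p1,d1),(p2,d2)=a,b; M=np.c_[d1,-d2]; k=np.linalg.lstsq(M,p2-p1,rcond=None)[0]; return (p1+d1*k[0]+p2+d2*k[1])/2, np.linalg.norm(p1+d1*k[0]-p2-d2*k[1])
X,e=tri(ray(t,288.2,227.8),ray(s,310,243.6)); print('tip W',X,e,'tool',R.T@(X-p))
X,e=tri(ray(t,294.5,264.8),ray(s,341.2,260.3)); print('start W',X,e,'tool',R.T@(X-p))
# static check in the scene: cover corners
for k,P in {'CFR':(-.054,YH-.122,.064),'CBR':(.054,YH-.122,.064),'CFL':(-.054,YH,.064),'NR':(-.05,YH-.106,.036),'NL':(-.05,YH-.07,.036)}.items(): print(k,proj(s,J2W(P)), (proj(s,J2W(P))-[230,170])*4)
E
```

```text
tip [[288.34030442 226.38305087]] [[308.04966391 242.33962103]]
start [[294.86800382 269.20098536]] [[342.14956466 260.28873041]]
end [[300.55878768 306.52923775]] [[374.66959928 277.40624822]]
tip W [0.55767563 0.04277234 0.10930269] 0.002780380048940173 tool [1.22682943e-02 1.82467247e-05 1.41780200e-01]
start W [0.46970333 0.02502129 0.10511082] 0.005741065020359548 tool [ 0.01630701 -0.00218567  0.0520549 ]
CFR [[309.86802157 247.13331694]] [[319.47208627 308.53326774]]
CBR [[278.95651933 230.80281795]] [[195.82607734 243.21127178]]
CFL [[274.50150657 272.17137417]] [[178.00602628 408.68549667]]
NR [[304.73104522 258.39949313]] [[298.92418089 353.59797252]]
NL [[294.77810164 265.59653657]] [[259.11240654 382.3861463 ]]
```

```bash
python3 -m handwheel '[[0,0,0,0.03,0,0,1],[0,0,0,0.055,0,0,1],[0,0,0,0.0615,0,0,1],[0,0,0,0.0615,0,0,1]]'; python3 - <<'E'
from h import *
import pickle
p,R=tool(); print(p,np.round(R,3), W2J(p))
t=shot('top'); s=shot('scene'); 
im=np.hstack([cv2.resize(cv2.cvtColor(c['frame'],cv2.COLOR_RGB2BGR)[b[0]:b[1],b[2]:b[3]],None,fx=4,fy=4,interpolation=cv2.INTER_CUBIC) for c,b in [(t,(190,280,240,340)),(s,(220,310,260,360))]])
cv2.imwrite('pics/ts6.png',im)
E
```

```text
time: 12.42
ee_pos: [0.4177, 0.0183, 0.0587]
tcp_rot: [-177.8, 89.9, -167.8]
wrist_force: [0.2, 0.2, -0.3]
opening: 0.021
[0.41765048 0.01834946 0.05867612] [[-0.001 -0.174  0.985]
 [-0.     0.985  0.174]
 [-1.    -0.    -0.001]] [-0.2261716   0.06144614  0.05867612]
```

View pics/ts6.png

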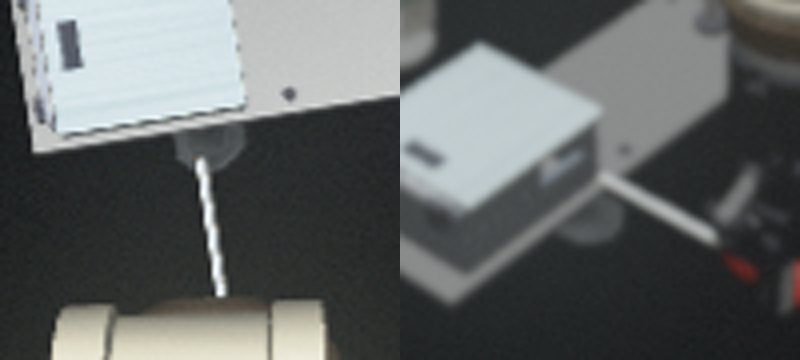

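```bash
python3 - <<'E'
from h import *
s=shot('scene')
p0,d=ray(s,310.8,264.0); a=Rj.T@(p0-C); b=Rj.T@d
k=(.062-a[1])/b[1]; print('tip J if y=.062',a+b*k)
p0,d=ray(s,260+315/4-.4,220+240/4-.4);a=Rj.T@(p0-C); b=Rj.T@d;k=(.062-a[1])/b[1]; print('start-ish J',a+b*k)
for z in (.036,.047,.058): print(z,(proj(s,J2W([-.05,.062,z]))-[260,220])*4+[400,0])
E
```

```text
tip J if y=.062 [-0.08699538  0.062       0.04936826]
start-ish J [-0.17237224  0.062       0.04833125]
0.036 [[559.21304783 167.85123135]]
0.047 [[558.40783022 154.07502589]]
0.058 [[557.59266953 140.12870757]]
```

```bash
python3 -m handwheel '[[0,0,0,0.001,0,0.01,1],[0,0,0,0.001,0,0.022,1],[0,0,0,0.001,0,0.032,1],[0,0,0,0.001,0,0.042,1],[0,0,0,0.001,0,0.050,1],[0,0,0,0.001,0,0.054,1],[0,0,0,0.001,0,0.054,1]]'; python3 - <<'E'
from h import *
o=bot.get_obs(); print(np.round(o['wrist_force'],2),np.round(o['torque'],2),W2J(o['ee_pos']))
t=shot('top'); s=shot('scene'); 
im=np.hstack([cv2.resize(cv2.cvtColor(c['frame'],cv2.COLOR_RGB2BGR)[b[0]:b[1],b[2]:b[3]],None,fx=4,fy=4,interpolation=cv2.INTER_CUBIC) for c,b in [(t,(190,280,240,340)),(s,(220,310,260,360))]])
cv2.imwrite('pics/ts7.png',im)
E
```

```text
time: 13.45
ee_pos: [0.4705, 0.028, 0.0567]
tcp_rot: [-179.4, 89.9, -169.4]
wrist_force: [-0.3, -0.5, -0.5]
opening: 0.0209
[-0.35 -0.54 -0.53] [-0.01  0.    0.04] [-0.17245272  0.0616416   0.05665297]
```

View pics/ts7.png

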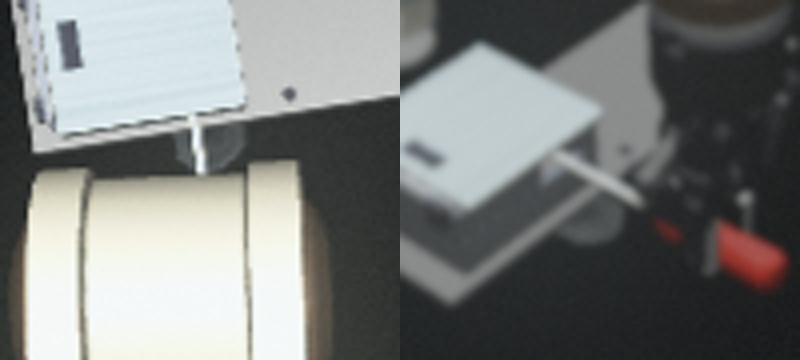

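```bash
python3 -m handwheel '[[0,0,0,-0.005,0,0,1],[0,0,0,-0.008,0,0,1],[0,0,0,-0.011,0,0,1],[0,0,0,-0.015,0,0,1],[0,0,0,-0.02,0.0005,0,1],[0,0,0,-0.025,0.001,0,1],[0,0,0,-0.03,0.002,0,1],[0,0,0,-0.035,0.003,0,1],[0,0,0,-0.04,0.0045,0,1],[0,0,0,-0.045,0.0065,0,1],[0,0,0,-0.05,0.0085,0,1],[0,0,0,-0.0537,0.0103,0,1],[0,0,0,-0.0537,0.0103,0,1]]'; python3 - <<'E'
from h import *
o=bot.get_obs(); print(np.round(o['wrist_force'],2),np.round(o['torque'],2),W2J(o['ee_pos']))
t=shot('top'); s=shot('scene'); 
im=np.hstack([cv2.resize(cv2.cvtColor(c['frame'],cv2.COLOR_RGB2BGR)[b[0]:b[1],b[2]:b[3]],None,fx=4,fy=4,interpolation=cv2.INTER_CUBIC) for c,b in [(t,(160,280,230,330)),(s,(190,310,230,330))]])
cv2.imwrite('pics/ts8.png',im)
E
```

```text
time: 15.18
ee_pos: [0.4689, 0.0383, 0.1108]
tcp_rot: [-176.0, 89.9, -165.9]
wrist_force: [0.4, -0.6, -2.4]
opening: 0.0212
[ 0.45 -0.57 -2.37] [-0.03  0.04 -0.06] [-0.17220776  0.07206409  0.11079132]
```

View pics/ts8.png

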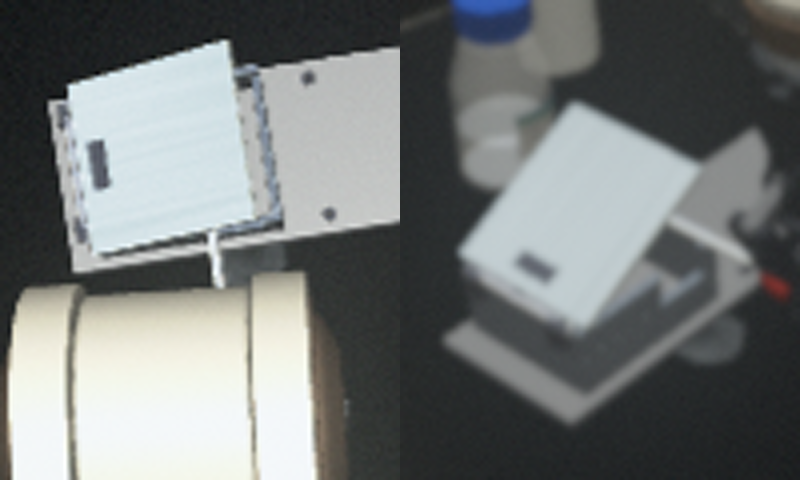

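```bash
python3 -m handwheel '[[0,0,0,-0.0033,0.002,0,1],[0,0,0,-0.0066,0.0039,0,1],[0,0,0,-0.0098,0.0061,0,1],[0,0,0,-0.0129,0.0084,0,1],[0,0,0,-0.0158,0.0109,0,1],[0,0,0,-0.0187,0.0134,0,1],[0,0,0,-0.0214,0.016,0,1],[0,0,0,-0.0241,0.0188,0,1],[0,0,0,-0.0262,0.0213,0,1],[0,0,0,-0.028,0.0236,0,1],[0,0,0,-0.0295,0.0256,0,1],[0,0,0,-0.0308,0.0273,0,1],[0,0,0,-0.0308,0.0273,0,1],[0,0,0,-0.0308,0.0273,0,1]]'; python3 - <<'E'
from h import *
import pickle
o=bot.get_obs(); print(np.round(o['wrist_force'],2),np.round(o['torque'],2),W2J(o['ee_pos']))
t=shot('top','t9.png'); s=shot('scene','s9.png'); w=shot('wrist','w9.png'); pickle.dump((t,s,w),open('c9.pkl','wb'))
im=np.hstack([cv2.resize(cv2.cvtColor(c['frame'],cv2.COLOR_RGB2BGR)[b[0]:b[1],b[2]:b[3]],None,fx=4,fy=4,interpolation=cv2.INTER_CUBIC) for c,b in [(t,(160,280,230,330)),(s,(190,310,230,330))]])
cv2.imwrite('pics/ts9.png',im)
# overlays for candidate angles
for n,c,o in (('t',t,(230,160)),('s',s,(230,190))):
  for deg in (50,54,57,60,64):
    th=np.radians(deg); Q=[]
    for x in (-.054,.054):
        r=.122*np.cos(th);u=.122*np.sin(th); r2=r-.006*np.sin(th);u2=u+.006*np.cos(th)
        Q.append(((proj(c,J2W([x,YH-r,.058+u]))[0]-o)*4).round(0)); Q.append(((proj(c,J2W([x,YH-r2,.058+u2]))[0]-o)*4).round(0))
    print(n,deg,np.array(Q).tolist())
E
```

```text
time: 17.02
ee_pos: [0.4641, 0.065, 0.1412]
tcp_rot: [-178.6, 89.9, -168.5]
wrist_force: [0.3, 0.0, -0.9]
opening: 0.0212
[ 0.29  0.05 -0.87] [-0.07  0.06 -0.05] [-0.17227628  0.09920622  0.14123217]
t 50 [[204.0, 218.0], [195.0, 218.0], [175.0, 32.0], [167.0, 32.0]]
t 54 [[191.0, 218.0], [182.0, 219.0], [163.0, 32.0], [154.0, 32.0]]
t 57 [[181.0, 219.0], [172.0, 220.0], [153.0, 32.0], [143.0, 32.0]]
t 60 [[171.0, 220.0], [162.0, 221.0], [143.0, 32.0], [133.0, 32.0]]
t 64 [[157.0, 221.0], [147.0, 222.0], [129.0, 32.0], [119.0, 33.0]]
s 50 [[264.0, 144.0], [258.0, 142.0], [134.0, 79.0], [128.0, 76.0]]
s 54 [[255.0, 142.0], [249.0, 141.0], [125.0, 76.0], [118.0, 74.0]]
s 57 [[249.0, 141.0], [242.0, 140.0], [118.0, 75.0], [111.0, 73.0]]
s 60 [[242.0, 140.0], [235.0, 140.0], [111.0, 74.0], [104.0, 73.0]]
s 64 [[232.0, 140.0], [225.0, 141.0], [101.0, 73.0], [93.0, 73.0]]
```

View pics/ts9.png

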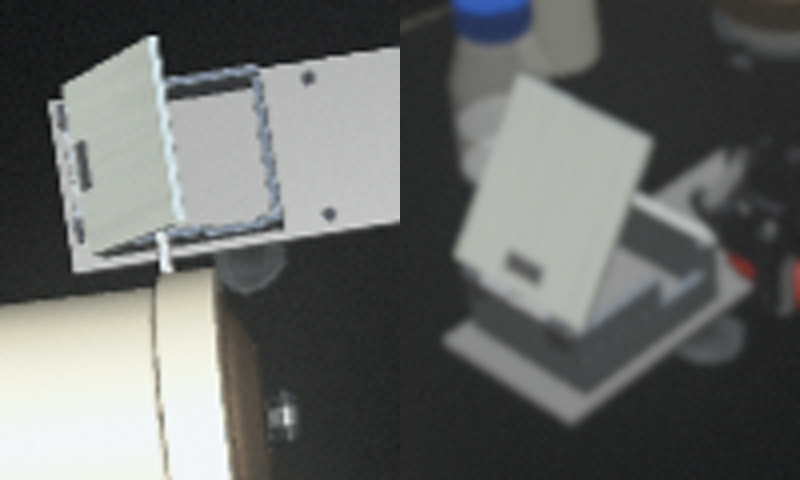

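View pics/w9.png

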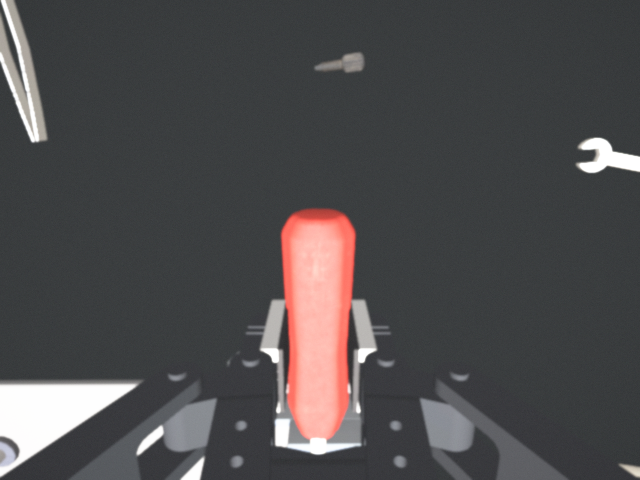

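```bash
python3 - <<'E'
from h import *
fr=np.mean([bot.camera('top')['frame'].astype(float) for _ in range(4)],0)
cv2.imwrite('pics/topavg.png',cv2.cvtColor(fr.astype(np.uint8),cv2.COLOR_RGB2BGR))
im0=cv2.cvtColor(cv2.imread('pics/top0.png'),cv2.COLOR_BGR2RGB).astype(float)
z=cv2.resize(fr[160:225,235:305].astype(np.uint8),None,fx=8,fy=8,interpolation=cv2.INTER_CUBIC); z0=cv2.resize(im0[160:225,235:305].astype(np.uint8),None,fx=8,fy=8,interpolation=cv2.INTER_CUBIC)
cv2.imwrite('pics/z10.png',cv2.cvtColor(z,cv2.COLOR_RGB2BGR)); 
c=bot.camera('top')
for x in (-.04,-.02,0,.02,.04):
    u,v=proj(c,J2W([x,YH-.122,.064]))[0]
    print('shut',x,u.round(1),v.round(1),im0[int(round(v)),int(u)-4:int(u)+6].mean(1).round(0).tolist(),int(u)-4)
    th=np.radians(57);r=.122*np.cos(th);uu=.122*np.sin(th)
    a,b=proj(c,J2W([x,YH-r,.058+uu]))[0]; a2,b2=proj(c,J2W([x,YH-r+.006*np.sin(th),.058+uu+.006*np.cos(th)]))[0]
    print('open',x,'low',a.round(1),'top',a2.round(1),b.round(1),fr[int(round(b)),int(a)-7:int(a)+6].mean(1).round(0).tolist(),int(a)-7)
E
```

```text
shut -0.04 300.1 210.1 [223.0, 223.0, 222.0, 221.0, 209.0, 198.0, 196.0, 198.0, 197.0, 198.0] 296
open -0.04 low 274.4 top 272.1 208.7 [184.0, 183.0, 182.0, 181.0, 179.0, 173.0, 214.0, 220.0, 181.0, 180.0, 184.0, 184.0, 184.0] 267
shut -0.02 298.9 202.1 [224.0, 225.0, 225.0, 224.0, 225.0, 175.0, 188.0, 196.0, 195.0, 193.0] 294
open -0.02 low 273.1 top 270.8 200.0 [181.0, 181.0, 180.0, 181.0, 181.0, 193.0, 218.0, 214.0, 189.0, 182.0, 182.0, 182.0, 182.0] 266
shut 0 297.6 194.2 [225.0, 224.0, 222.0, 224.0, 223.0, 198.0, 193.0, 193.0, 190.0, 192.0] 293
open 0 low 271.8 top 269.4 191.3 [180.0, 181.0, 181.0, 181.0, 181.0, 180.0, 214.0, 216.0, 166.0, 174.0, 181.0, 181.0, 181.0] 264
shut 0.02 296.4 186.3 [222.0, 222.0, 220.0, 219.0, 222.0, 198.0, 192.0, 191.0, 190.0, 190.0] 292
open 0.02 low 270.4 top 268.1 182.6 [181.0, 180.0, 177.0, 178.0, 178.0, 173.0, 214.0, 224.0, 119.0, 55.0, 56.0, 56.0, 56.0] 263
shut 0.04 295.2 178.4 [218.0, 220.0, 220.0, 219.0, 203.0, 190.0, 188.0, 187.0, 188.0, 187.0] 291
open 0.04 low 269.1 top 266.8 174.0 [182.0, 179.0, 177.0, 178.0, 178.0, 189.0, 212.0, 175.0, 82.0, 31.0, 31.0, 33.0, 31.0] 262
```

View pics/z10.png

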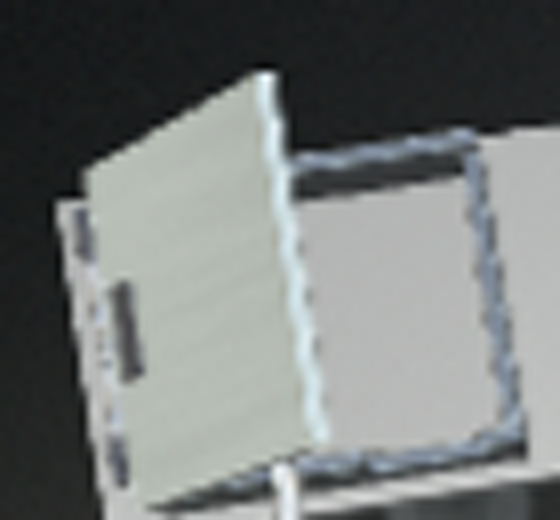

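```bash
python3 -m handwheel '[[0,0,0,-0.0004,0.0006,0,1],[0,0,0,-0.0008,0.0012,0,1],[0,0,0,-0.0008,0.0012,0,1],[0,0,0,-0.0008,0.0012,0,1],[0,0,0,-0.0008,0.0012,0,1]]'; python3 - <<'E'
from h import *
o=bot.get_obs(); print(np.round(o['wrist_force'],2),np.round(o['qd'],2),W2J(o['ee_pos']))
fr=np.mean([bot.camera('top')['frame'].astype(float) for _ in range(4)],0)
c=bot.camera('top')
for deg in (56,57,58):
  e=[]
  th=np.radians(deg);r=.122*np.cos(th);uu=.122*np.sin(th)
  for x in np.linspace(-.045,.045,19):
    a,b=proj(c,J2W([x,YH-r,.058+uu]))[0]; a2,b2=proj(c,J2W([x,YH-r+.006*np.sin(th),.058+uu+.006*np.cos(th)]))[0]
    u=np.arange(a-6,a+3,.1); p=cv2.remap(fr.astype(np.float32),u[None].astype(np.float32),np.full((1,len(u)),b,np.float32),cv2.INTER_LINEAR)[0].mean(1)
    lo=np.median(p[:20]); i=np.argmax(p); j=np.where(p[:i]<(lo+p[i])/2)[0]
    if len(j): e.append(u[j[-1]]-a2)
  print(deg,'left-edge obs-pred px',np.median(e).round(2),np.std(e).round(2))
s=shot('scene','s11.png'); w=shot('wrist','w11.png')
im=np.hstack([cv2.resize(cv2.cvtColor(k,cv2.COLOR_RGB2BGR)[b[0]:b[1],b[2]:b[3]],None,fx=4,fy=4,interpolation=cv2.INTER_CUBIC) for k,b in [(fr.astype(np.uint8),(160,280,230,330)),(s['frame'],(190,310,230,330))]])
cv2.imwrite('pics/ts11.png',im)
for n in ['spanner','tweezers','timer','dish','log_book','fitting','lens']:
    r=bot.tip_of(n,c); print(n,[(np.round(np.array(x['centre'])*[640,480],0).tolist(),round(x['conf'],2)) for x in r[:1]])
E
```

```text
time: 18.05
ee_pos: [0.4638, 0.0662, 0.142]
tcp_rot: [-179.1, 89.9, -169.0]
wrist_force: [0.4, -0.2, -1.5]
opening: 0.0213
[ 0.4  -0.21 -1.52] [ 0.09 -0.07 -0.04  0.06 -0.02  0.01] [-0.17229848  0.10042591  0.14201887]
56 left-edge obs-pred px -1.38 0.26
57 left-edge obs-pred px -0.55 0.25
58 left-edge obs-pred px 0.28 0.25
spanner [([196.0, 296.0], 0.55)]
tweezers [([355.0, 305.0], 0.5)]
timer [([448.0, 176.0], 0.94)]
dish [([409.0, 172.0], 0.88)]
log_book [([181.0, 180.0], 0.88)]
fitting [([408.0, 171.0], 0.36)]
lens [([345.0, 186.0], 0.63)]
```

View pics/ts11.png

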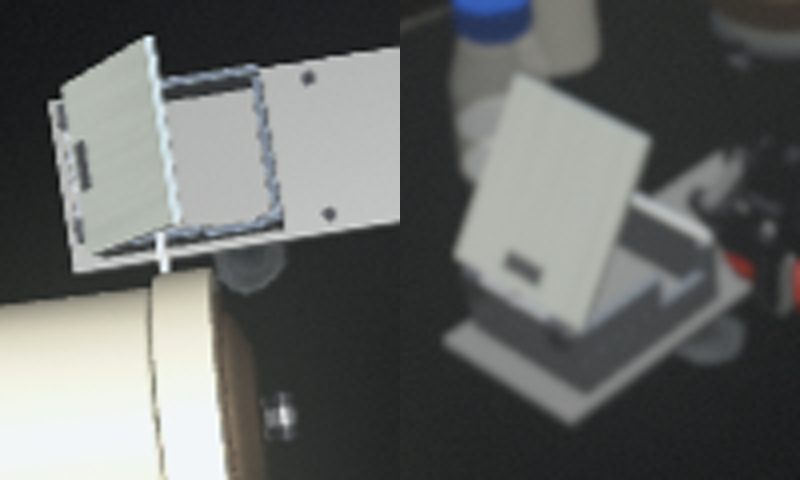

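```bash
python3 -c "
from workcell import bot
print(bot.job_done())"
```

```text
the job is handed in; nothing more can be done
None
```

I picked up the screwdriver by its handle and slid the blade about 20 mm into the notch. I then raised the cover along its arc to about 57° (1.0 rad) and handed the job in with the blade still holding it there. No verdict came back.

**Lens height:** a fit to the wrist and top pictures put the lens 18.3 mm (±1 mm) above the hinge axis. That calls for a cover angle of 57.2°.

**Cover angle:** the edge fit in the top picture gave about 57.5°, and the commanded blade position gave about 58°. The scene picture was coarser and read slightly lower, about 55–57°. The allowance is about ±3°, so all three readings fall inside it. I could not look through the small camera itself, so the mark's position in its view is worked out, not seen.

**Grip and contact:** the fingers were 21 mm open on the handle and the arm was still. About 1.5 N was felt at the wrist, roughly the weight of the cover on the blade. The gripper stayed well clear of the cover.

**Other things on the worktop:** the spanner, tweezers, timer, dish, notebook and camera were found where they started, within a few pixels. For the fitting, the network gave only a low-confidence false hit at the dish's position. It did show on the worktop in a wrist picture during the prising, but I did not measure its position there.

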